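# Clamp the jam jar and unscrew its tight cap

## Task

Open the square jam jar that stands in the wooden jar stand: first swing the stand's steel bar fully down across the front of the jar so that the jar is locked in, then unscrew the tight metal cap (anticlockwise seen from above, about a fifth of a turn) until its threads let go, and lift it straight off. Finish while still holding the cap in the gripper, level and about two or three centimetres clear above the jar's mouth, with the jar still seated in its stand and the bar down; leave the other things on the counter where they are.

Things in the scene. Friction and masses are not known exactly. Their poses are not given: they have to be found in the camera images.
- jar_stand: Fixed wooden jar stand: board 125 mm (x, from -75 to +50) by 200 mm (y, -90 to +110) by 12 mm thick, with a stall of three walls 55 mm high at the sides (+y, -y) and back (+x), open at the front (-x). Origin on the counter under the jar's place; yaw -0.55 to -0.05. The steel hinge post at x -41, y -54 mm is 60 mm high; the keeper fork at x -36, y +52 mm is 52 mm high.
- stand_seat (a point): The centre of the stall's floor, 12 mm above the counter, where the jar's underside rests; the jar has 1.8 mm of play to each side wall. The stand is left of the till, whose screen rises to about 0.37 m beyond x = 0.55 m (y -0.3 to 0.02): move between sides nearer to the robot than that, at x about 0.38 m.
- clamp_bar (a joint): Angle of the steel clamp bar, rad: 0 = level, fully down in its fork across the front of the jar (a hard stop); grows as the bar's free (left, stand +y) end is raised; starts at 0.7 to 1.1. The hinge has friction (about 2 N at the grip) and stays where it is left.
- bar_hinge (a point): Point on the bar's hinge axis, 42 mm above the counter; the axis runs along the stand's x. This point is level (in the stand's x) with the middle of the grip.
- bar_grip (a point): Middle of the dark wooden grip at the bar's free end: a round rod 14 mm thick, 41 mm long, lying along the stand's x and pointing to its front. It moves on a circle of radius 135 mm about bar_hinge in the stand's y-z plane; with the bar down it is 42 mm above the counter at stand x -62, y +81 mm. Press it down from above with shut fingers, or pinch it.
- jar: Loose glass jar with a square amber body 58 x 58 mm and 60 mm high, a sloping shoulder to 71 mm, then a round neck 40 mm across up to the rim at 98 mm; mass 0.3 to 0.6 kg. Origin at the centre of its underside, z up; x and y across its flat sides.
- jar_mouth (a point): Centre of the jar's rim, 98 mm above the jar's underside. A springy sealing ring on the rim, 2 mm thick, pushes the closed cap up with about 14 N; it rises 2 mm when the cap is off.
- jar_center (a point): Point on the jar's axis 45 mm above its underside.
- cap: Round ridged aluminium screw cap, 58 mm across, 26.5 mm high. Origin at the centre of its lower edge (76 mm above the jar's underside when closed), z up; closed, its yaw is the jar's to 0.06. Turned anticlockwise from above (yaw grows) it is free from 0.9 rad to a stop at about 1.6 rad; stop at 1.1 to 1.4 rad and lift. Pulled before that, it takes the jar along.
- cap_center (a point): Centre of the cap, half-way up: 13 mm above its lower edge, 89.5 mm above the jar's underside and 101.5 mm above the counter when closed. Grasp it here from above, across 58 mm, firmly (40 N or more: turning takes up to about 0.7 N m). It rises 1 mm while turning; its skirt covers 22 mm of neck, so lift at least 24 mm to clear the mouth.
- espresso_cup: A bystander: espresso cup, loose on the counter. Origin at the centre of its underside. Leave alone.
- tin_mints: A bystander: small flat tin, loose on the counter. Origin at the centre of its underside. Leave alone.
- service_bell: A bystander: counter bell, loose on the counter. Origin at the centre of its underside. Leave alone.
- sugar_shaker: A bystander: sugar shaker, loose on the counter. Origin at the centre of its underside. Leave alone.
- chip_basket: A bystander: basket of small cakes, loose on the counter. Origin at the centre of its underside. Leave alone.
There are look-alikes about, which are no part of the job. Of the things like the cap, leave any that is red; of the rest the smaller one is meant.

How it is judged:
By the outcome, as a careful person would: the job done as asked, in the order asked, and still so for the second after the job is handed in, while the arm keeps its last pose, push and grip.
It also fails if it takes over 45 s, if anything falls off the work surface, if the arm or the gripper's body presses on something with over 40 N, if the wrist force passes 120 N, or if a joint passes its speed limit or range.

## Robot

A 6-joint arm with a two-finger parallel gripper is mounted at the origin on a cart in front of the work surface, level with it; the furniture and walls round the work are solid. World frame = base frame: x ahead of the robot, y to its left, z up, the work surface at z = 0. Lengths are in m, angles in rad, forces in N, time in s.
With the tool pointing down it reaches from about 0.425 to 0.95 m from the base axis. Payload 3.5 kg.
Tool frame: the origin (TCP) lies midway between the tips of the shut fingers; the grasp point (between the pads) lies 19 mm behind it (ctrl.tcp_to_grasp is the distance from the TCP to the grasp point, in m); z points along the fingers, x is the direction in which the jaws open and shut, and the axes are right-handed (so a half turn about z gives the same grasp; the last joint's range is limited). The gripper opens to 85 mm and grips with 20 to 120 N. Pads are 22 mm wide; open, the fingers measure 114 mm over their backs; the gripper's body (76 mm by 85 mm) begins 54 mm behind the grasp point. The pads swing forward as they close: fully open they stand 13 mm farther back than shut.
Start: joints at [-1.359, 0.286, 1.577, -0, 1.279, -0.15], TCP at [0.239, -0.631, 0.231] pointing down, gripper open.
Joint ranges: [-2.77, 2.77], [-0.9, 2.22], [0.21, 2.48], [-1.53, 4.67], [0.24, 2.81], [-2.84, 2.84]. Speed limits (rad/s): [2.79, 2.79, 3.14, 3.14, 3.14, 3.14].

## Interface

Orientations are given as a unit quaternion [x, y, z, w].
In Python, from plant import ctrl, cams, workorder, spotter gives the robot as it stands. The module is installed in compiled form; this text tells all that it offers.
- The arm moves only by the tool send_rows, never from a script. Its argument "motion" is one flat list of numbers, 5 for each row, row after row: the shift along the tool's x, y, z in cm, then the turn about the tool's z in rad, then the finger opening in cm, from 0 to 8.54. In form: [tx, ty, tz, spin, gripper, tx, ty, tz, spin, gripper, ...]. A call has 1 to 12 rows; each row shifts and turns the pose as measured when the row begins, along the tool's axes as they then stand; what a row does not reach is not made up. A row lasts 1/10 s, in which the tool goes at most 50 mm and 8.59 degrees, less where a joint would pass 70% of its speed; a pose out of reach is approached as far as the arm can. A call is refused whole if a number of a shift passes 5 or a number of a turn 0.15, either way. A call with a gripper value outside its range is refused whole. The fingers move at their own pace and stop on an object; "grip_force" is the grip in N (left out, the last holds). Time passes only in rows, so rows that do not move let the fingers close. It gives the time, the measured TCP pose, the force and the opening at its end, in the units of the state.
- ctrl.get_state(): the state, without advancing time (a new reading comes with each control period).
- cams.read_camera(name): name is "scene" or "top"; returns (picture, depth): 420x560x3 uint8, red, green, blue; 420x560 float32, m along the optical axis (not along the pixel's ray), 0 where there is no reading.
- cams.camera_params(name): a dict with "fx", "fy", "cx", "cy" (pixels), "xyz" and "attitude" of the camera in the world. Camera axes: x right, y down, z forward; pixel columns grow to the right and rows downward; lengths in m; the calibration is good to about 2 mm. A picture is of the moment at which its call begins. camera_params takes no time and is no camera call.
- workorder.sign_off(): hands the job in, once; it reports no verdict.
Trained networks look in the newest picture that a camera, given by its name, has taken for a name from the list of things; names that differ only in an ending like _2 or _b are one class to them, and where a whole thing is asked for, a point or a joint stands for the part that bears it (a point fixed in the world has none). Each returns a list of dicts, best first, with "conf" (0 to 1); they miss things now and then, are a little off and sometimes report something else, mostly with a low value. They report only what shows in the picture. A call takes as long as a camera call. They do not tell look-alikes from the thing itself.
- spotter.trace(target, camera): "mask" (420x560 bool, what is visible of it) and "bbox" ([left, top, width, height] in pixels, round what is visible of it).
The state is a dict: "time": time; "qpos": joint angles; "dq": joint speeds; "joint_efforts": joint torques, N m; "eef_pos": TCP position; "tcp_rot": TCP orientation; "contact_force": force on the tool from outside, world axes, zero at the start; "wrist_torque": the same for the moment, N m; "opening": opening from 0.0 (shut) to 1.0 (fully open).
Only numpy, scipy, OpenCV 4.12 (cv2) and the standard library are available. Lean on these libraries where they do the work, as an engineer would, in place of code of your own. Each camera call takes 0.05 s, during which the arm holds its last target.

## Working session

There is one attempt and no reset: what is moved stays moved. The work goes in short steps, Python scripts to look and compute and a tool call to move; the robot and the scene stay as the last step left them, time stands still between calls to the robot, and variables do not carry over. Pictures are saved under pics/ and viewed, and the job is handed in when it is done.

Besides the shell and the picture viewer there is one more tool, called after "Call:" in YAML: its name, and indented under it one key for each argument. send_rows: Moves the arm, as the interface text tells. Its arguments: {"type":"object","properties":{"motion":{"type":"array","items":{"type":"number"}},"grip_force":{"type":"number"}},"required":["motion"]}

```bash
mkdir -p pics; ls
python3 - <<'E'
from plant import ctrl,cams
import cv2
print(ctrl.get_state())
for n in("scene","top"):
    p,d=cams.read_camera(n); cv2.imwrite(f"pics/{n}0.png",p[:,:,::-1]); print(n,cams.camera_params(n))
E
```

```text
pics
{'time': 0.0, 'qpos': array([-1.35898459e+00,  2.87157121e-01,  1.57817575e+00,  1.77377931e-05,
        1.27856201e+00, -1.49991189e-01]), 'dq': array([-0.00055377,  0.00031419, -0.00100814, -0.00072595, -0.00138268,
       -0.00071095]), 'joint_efforts': array([-1.57266353e-03, -4.05986774e+01, -2.92627949e+01, -1.86964189e-04,
        5.85495494e-03,  1.39592807e-06]), 'eef_pos': array([ 0.23882351, -0.63064749,  0.22995353]), 'tcp_rot': array([ 8.22786249e-01, -5.68349772e-01, -8.32911470e-04, -7.94600901e-04]), 'contact_force': array([-0.19337369,  0.3245532 ,  0.00369575]), 'wrist_torque': array([-0.02816129,  0.01555767, -0.04405164]), 'opening': 0.99798090278383}
scene {'fx': 415.6847116038948, 'fy': 415.6847116038948, 'cx': 286.6121700087771, 'cy': 212.01873044885224, 'xyz': array([-0.05599155,  0.85606215,  0.5905093 ]), 'attitude': array([-0.24491278,  0.81285775, -0.50140724,  0.16694544])}
top {'fx': 480.2862846762088, 'fy': 480.2862846762088, 'cx': 282.88025261146515, 'cy': 217.316844533419, 'xyz': array([ 0.43456067, -0.01283472,  1.59074334]), 'attitude': array([-0.6973004 ,  0.71605043, -0.02228966,  0.02339008])}
```

View pics/scene0.png

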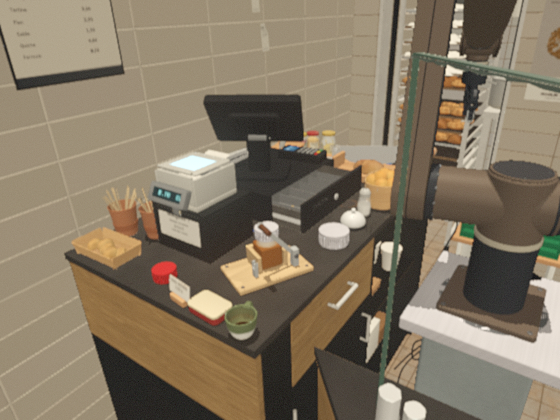

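View pics/top0.png

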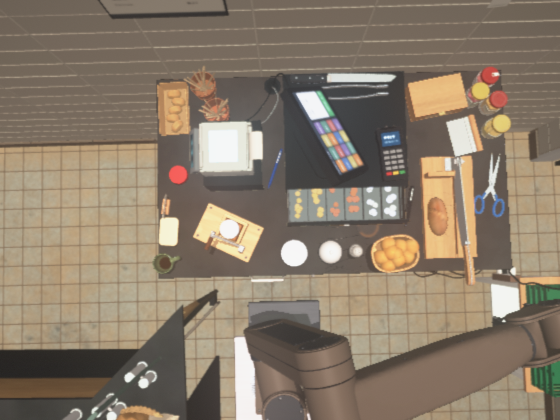

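The top view shows the stand at about (229,232) with the jar's cap at (230,228). A red cap lies at (178,174) and a larger whitish one at (294,253), and both are look-alikes. Next I'll measure.

```bash
cat > h.py <<'E'
import numpy as np, cv2
from scipy.spatial.transform import Rotation as R
from plant import ctrl,cams,spotter
def pts(name,d):
    c=cams.camera_params(name); v,u=np.mgrid[:420,:560]
    P=np.stack([(u-c['cx'])/c['fx']*d,(v-c['cy'])/c['fy']*d,d],-1)
    return P@R.from_quat(c['attitude']).as_matrix().T+c['xyz']
def proj(name,X):
    c=cams.camera_params(name); q=(np.atleast_2d(X)-c['xyz'])@R.from_quat(c['attitude']).as_matrix()
    return np.c_[q[:,0]/q[:,2]*c['fx']+c['cx'],q[:,1]/q[:,2]*c['fy']+c['cy']]
E
python3 - <<'E'
from h import *
for n,b in(("scene",(210,200,130,100)),("top",(180,190,140,80))):
    p,d=cams.read_camera(n); np.savez(f"{n}.npz",p=p,d=d)
    x,y,w,h=b; cv2.imwrite(f"pics/{n}1.png",cv2.resize(p[y:y+h,x:x+w,::-1],None,fx=5.5,fy=5.5,interpolation=cv2.INTER_CUBIC))
    W=pts(n,d)
    for t in("cap","jar_stand","bar_grip","jar","clamp_bar","espresso_cup","tin_mints","service_bell","sugar_shaker"):
        for r in spotter.trace(t,n)[:3]:
            m=r['mask']&(d>0); q=W[m]
            print(n,t,round(r['conf'],2),r['bbox'],m.sum(),np.round(np.median(q,0),4),np.round(np.percentile(q[:,2],[2,98]),3)) if m.sum() else None
print(ctrl.get_state()['time'])
E
```

```text
scene cap 0.7 [152.6, 259.8, 25.9, 26.4] 418 [0.6773 0.343  0.0243] [0.002 0.027]
scene cap 0.67 [318.3, 223.5, 31.1, 29.1] 689 [ 0.4099 -0.0206  0.0339] [-0.     0.038]
scene cap 0.62 [256.5, 221.6, 20.5, 21.9] 303 [0.4906 0.175  0.1076] [0.081 0.114]
scene jar_stand 0.89 [222.6, 221.3, 88.6, 71.8] 2401 [0.4728 0.2017 0.0109] [0.002 0.148]
scene bar_grip 0.49 [257.2, 222.0, 33.8, 33.0] 264 [0.4587 0.1749 0.1052] [0.009 0.151]
scene jar 0.97 [252.9, 239.7, 28.1, 33.0] 591 [0.4792 0.1762 0.0543] [0.017 0.079]
scene clamp_bar 0.72 [256.0, 221.7, 33.7, 33.7] 241 [0.4579 0.1767 0.1064] [0.049 0.151]
scene clamp_bar 0.29 [254.3, 239.3, 27.1, 28.9] 571 [0.4797 0.1767 0.0547] [0.017 0.079]
scene clamp_bar 0.16 [222.8, 221.6, 88.5, 72.0] 2298 [0.473  0.204  0.0109] [0.003 0.147]
scene espresso_cup 0.96 [223.6, 302.3, 32.6, 37.7] 951 [0.4021 0.3768 0.0319] [-0.     0.047]
scene tin_mints 0.87 [189.2, 291.7, 41.5, 33.5] 968 [0.4937 0.3771 0.0215] [0.    0.024]
scene sugar_shaker 0.61 [356.5, 188.6, 13.0, 32.3] 323 [ 0.4143 -0.226   0.0448] [0.001 0.086]
top cap 0.74 [223.5, 218.9, 13.2, 20.1] 
[... 293 characters left out ...]

top bar_grip 0.63 [202.8, 233.5, 38.5, 17.9] 166 [0.4651 0.1989 0.1328] [0.01  0.157]
top bar_grip 0.54 [195.4, 201.9, 67.0, 61.0] 1961 [0.4854 0.1763 0.0149] [0.006 0.153]
top jar 0.51 [230.7, 225.5, 13.3, 14.8] 53 [0.4934 0.1306 0.0696] [0.039 0.079]
top clamp_bar 0.56 [151.8, 251.3, 26.5, 24.1] 343 [0.3978 0.3815 0.0216] [0.003 0.052]
top clamp_bar 0.55 [204.3, 234.1, 21.4, 14.1] 77 [0.4683 0.2051 0.1515] [0.108 0.16 ]
top espresso_cup 0.82 [153.6, 251.6, 24.5, 21.3] 321 [0.4001 0.3828 0.0216] [0.008 0.051]
top tin_mints 0.91 [161.6, 218.4, 20.2, 28.1] 526 [0.5006 0.3634 0.0244] [0.005 0.032]
top service_bell 0.74 [318.4, 239.2, 26.4, 24.8] 466 [ 0.4196 -0.1594  0.0333] [0.002 0.049]
1.1
```

View pics/scene1.png

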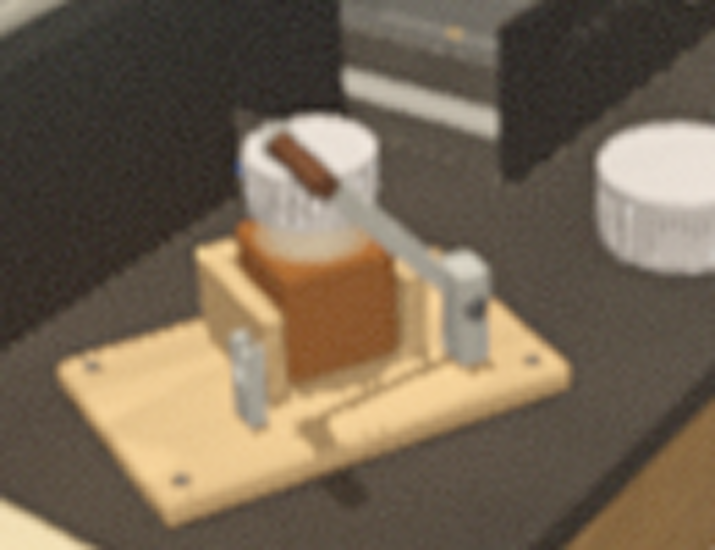

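View pics/top1.png

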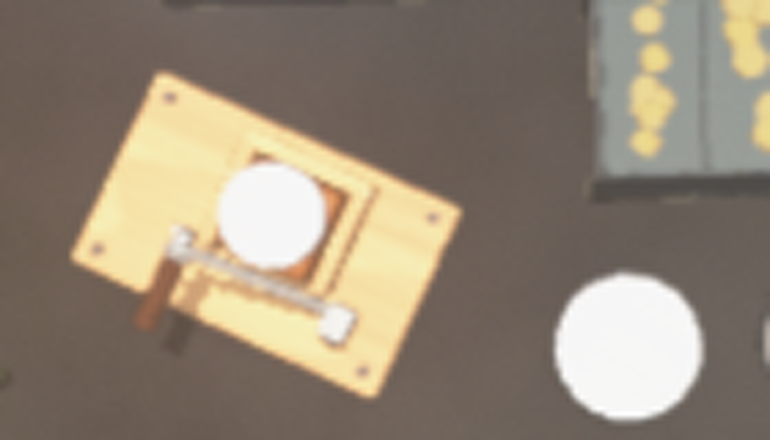

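```bash
cat >> h.py <<'E'
def ray(name,uv,z):
    c=cams.camera_params(name); uv=np.atleast_2d(uv).astype(float)
    r=np.c_[(uv[:,0]-c['cx'])/c['fx'],(uv[:,1]-c['cy'])/c['fy'],np.ones(len(uv))]@R.from_quat(c['attitude']).as_matrix().T
    return c['xyz']+r*((z-c['xyz'][2])/r[:,2])[:,None]
E
cat > fit.py <<'E'
from h import *
from scipy.optimize import least_squares
C=np.array([[50,110],[50,-90],[-75,-90],[-75,110]])/1000
def cr(l,o): return np.array(l)/5.5+np.array(o)-0.41
t=cr([(160,72),(462,210),(376,398),(72,258)],(180,190))
s=cr([(570,375),(170,522),(60,368)],(210,200))  # (-75,-90),( -75,110),(50,110)
T=ray("top",t,.012)[:,:2]; S=ray("scene",s,.012)[:,:2]
print(T,S)
def f(p,A,B):
    c,s_=np.cos(p[2]),np.sin(p[2]); return ((A@np.array([[c,s_],[-s_,c]])+p[:2])-B).ravel()
for A,B in((C,T),(C[[2,3,0]],S),(np.r_[C,C[[2,3,0]]],np.r_[T,S])):
    r=least_squares(f,[.48,.16,-.4],args=(A,B)); print(np.round(r.x,4),np.round(r.fun*1000,1))
p,d=[np.load("top.npz")[k] for k in"pd"]
# cap: white disc
hsv=cv2.cvtColor(p,cv2.COLOR_RGB2HSV)
for n,c0 in(("top",(229,229)),):
    m=((p.min(-1)>200)).astype(np.uint8); k,l,st,ce=cv2.connectedComponentsWithStats(m)
    i=l[c0[1],c0[0]]; print(st[i],ce[i],ray("top",ce[i],.1145))
    cnt=cv2.findContours((l==i).astype(np.uint8),0,2)[0][0]; print(cv2.minEnclosingCircle(cnt))
W=pts("top",d)
m=(hsv[...,2]<140)&(hsv[...,1]>90); sub=np.zeros_like(m); sub[233:252,203:215]=1; m&=sub
q=W[m]; print(m.sum(), np.round(q[:40:3],3))
E
python3 fit.py
```

```text
[[0.59165827 0.23188832]
 [0.50396794 0.05261836]
 [0.39334256 0.10648482]
 [0.48145983 0.28632014]] [[0.38892055 0.1177787 ]
 [0.47196187 0.29703368]
 [0.588178   0.23679626]]
[ 0.4994  0.1548 -0.4555] [ 1.1 -0.2  0.8 -0.6 -0.9  0.5 -1.   0.3]
[ 0.4936  0.1636 -0.4602] [-2.4 -1.5  3.3 -1.6 -0.9  3.1]
[ 0.4971  0.1586 -0.454 ] [-1.4  3.7 -1.4  3.2 -3.1  4.1 -3.5  4.1  1.3 -7.1  6.  -6.7  2.1 -1.2]
[219 220  20  19 288] [228.72569444 228.57638889] [[0.49983381 0.15565311 0.1145    ]]
((228.65789794921875, 228.5), 9.670926094055176)
17 [[0.454 0.221 0.149]
 [0.448 0.224 0.149]
 [0.449 0.223 0.012]
 [0.445 0.215 0.146]
 [0.442 0.217 0.153]
 [0.439 0.22  0.153]]
```

```bash
cat > ov.py <<'E'
from h import *
import sys
def model(x,y,yaw,bar=None):
    c,s=np.cos(yaw),np.sin(yaw)
    P=lambda a:np.c_[np.array(a)[:,:2]/1000@np.array([[c,s],[-s,c]])+[x,y],np.array(a)[:,2]/1000]
    L=[P([(50,110,12),(50,-90,12),(-75,-90,12),(-75,110,12),(50,110,12)])]
    a=np.linspace(0,6.3,40); L.append(P(np.c_[29*np.cos(a),29*np.sin(a),0*a+114.5]))
    L.append(P([(-41,-54,12),(-41,-54,60)])); L.append(P([(-36,52,12),(-36,52,52)]))
    if bar is not None:
        yb,zb=-54+135*np.cos(bar),42+135*np.sin(bar)
        L.append(P([(-41.5,yb,zb),(-82.5,yb,zb)]))
    return L
def draw(name,p,b,L,fn,f=6,col=(0,0,255)):
    x,y,w,h=b; im=cv2.resize(p[y:y+h,x:x+w,::-1],None,fx=f,fy=f,interpolation=cv2.INTER_CUBIC)
    for q in L:
        uv=(proj(name,q)-[x,y]+.5)*f-.5
        cv2.polylines(im,[np.round(uv).astype(np.int32)],False,col,1)
    cv2.imwrite(fn,im)
E
python3 - <<'E'
from ov import *
L=model(.4995,.155,-.4555,.85)
s=np.load("scene.npz");t=np.load("top.npz")
draw("scene",s['p'],(210,205,125,95),L,"pics/ovs1.png")
draw("top",t['p'],(180,195,100,75),L,"pics/ovt1.png")
W=pts("scene",s['d']);V=pts("top",t['d'])
# counter heights
for n,w in(("s",W),("t",V)):
  for (a,b) in((.62,.30),(.55,.30),(.42,.3),(.4,.04),(.45,.0)):
    m=np.hypot(w[...,0]-a,w[...,1]-b)<.015; print(n,a,b,m.sum(),np.round(np.median(w[m],0),4))
E
```

```text
s 0.62 0.3 71 [ 0.6203  0.2999 -0.001 ]
s 0.55 0.3 76 [ 0.5494  0.301  -0.0015]
s 0.42 0.3 79 [ 0.4185  0.2977 -0.0016]
s 0.4 0.04 54 [ 0.3995  0.0406 -0.0023]
s 0.45 0.0 82 [ 4.466e-01 -4.200e-03 -4.000e-04]
t 0.62 0.3 65 [0.6202 0.3006 0.0009]
t 0.55 0.3 65 [0.55   0.2997 0.0011]
t 0.42 0.3 65 [0.4209 0.3011 0.0016]
t 0.4 0.04 64 [0.4009 0.0408 0.0017]
t 0.45 0.0 64 [4.495e-01 1.000e-04 1.000e-04]
```

View pics/ovs1.png

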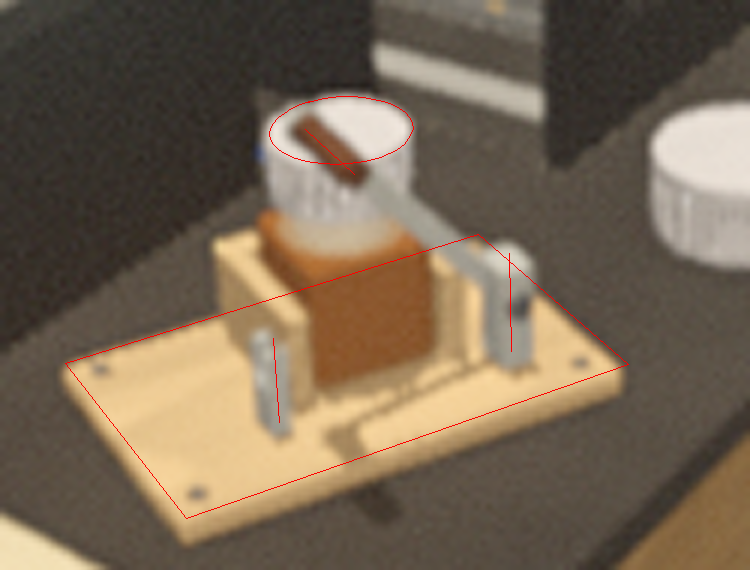

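View pics/ovt1.png

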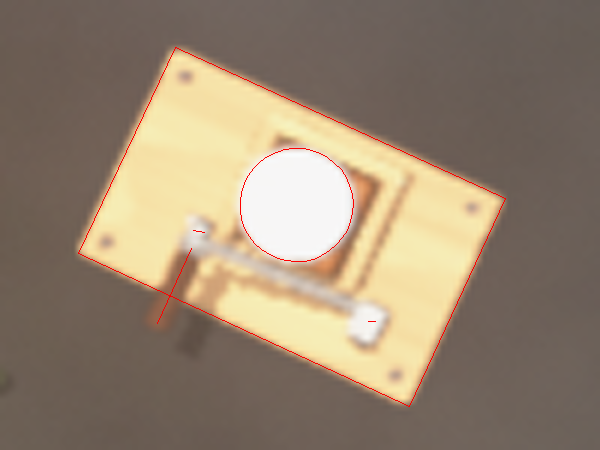

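The top view fits the stand model very well: stand at (0.4995, 0.155), yaw -0.4555, bar about 0.85 rad, and the cap centred on the seat. The scene view agrees to about 2 mm. First I shut the fingers and turn the tool to the stand's yaw.

Call:
send_rows:
  motion: [0,0,0,-0.126,0,0,0,0,-0.126,0,0,0,0,-0.126,0,0,0,0,-0.126,0,0,0,0,-0.126,0,0,0,0,-0.126,0]
  grip_force: 40

```text
time: 1.7
eef_pos: [0.239, -0.6313, 0.2313]
tcp_rot: [0.978, -0.21, -0.0, -0.0]
contact_force: [-0.4, 1.0, 0.1]
opening: 0.003
```

Call:
send_rows:
  motion: [-0.6,-4.3,0,0.03,0,-0.6,-4.3,0,0,0,-0.6,-4.3,0,0,0,-0.6,-4.3,0,0,0,-0.6,-4.3,0,0,0,-0.6,-4.3,0,0,0,-0.6,-4.3,0,0,0,-0.6,-4.3,0,0,0]

```text
time: 2.5
eef_pos: [0.3461, -0.2941, 0.2299]
tcp_rot: [0.974, -0.229, 0.001, 0.001]
contact_force: [0.6, 0.0, -0.2]
opening: 0.006
```

Call:
send_rows:
  motion: [-0.3,-3.9,0,0,0,-0.3,-3.9,0,0,0,-0.3,-3.9,0,0,0,-0.3,-3.9,0,0,0,-0.3,-3.9,0,0,0,-0.3,-3.9,0,0,0,-1.7,-4.6,0,0,0,-1.7,-4.6,0,0,0,-1.7,-4.6,0,0,0,-1.7,-4.6,0,0,0,-1.7,-4.6,0,0,0,-1.7,-4.6,0,0,0]

```text
time: 3.7
eef_pos: [0.469, 0.2321, 0.2332]
tcp_rot: [0.973, -0.23, 0.009, 0.001]
contact_force: [-0.5, -0.1, -0.6]
opening: -0.004
```

```bash
cat > st.py <<'E'
from ov import *
def stand(X,o=(.4995,.155),yaw=-.4555):
    d=np.array(X)[:2]-o; c,s=np.cos(yaw),np.sin(yaw)
    return np.round(1000*np.array([c*d[0]+s*d[1],-s*d[0]+c*d[1],X[2]]),1)
def rep():
    s=ctrl.get_state(); r=R.from_quat(s['tcp_rot']).as_matrix()
    print(round(s['time'],2),'stand mm',stand(s['eef_pos']),'yaw',round(np.arctan2(r[1,0],r[0,0]),4),'tilt',round(np.arccos(-r[2,2]),4),'F',np.round(s['contact_force'],1),'M',np.round(s['wrist_torque'],2),'op',round(s['opening']*85.4,1),'q6',round(s['qpos'][5],3))
E
python3 - <<'E'
from st import *
rep()
for n,b in(("scene",(210,150,130,130)),("top",(180,190,120,90))):
    p,d=cams.read_camera(n); X=ctrl.get_state()['eef_pos']
    draw(n,p,b,model(.4995,.155,-.4555,.85)[1:]+[np.array([X,X+[0,0,.05]])],f"pics/{n}2.png",5.5)
E
```

```text
3.7 stand mm [-61.3  55.8 233.2] yaw -0.4642 tilt 0.0185 F [-0.5 -0.1 -0.6] M [-0.04  0.02 -0.01] op -0.3 q6 0.739
```

View pics/scene2.png

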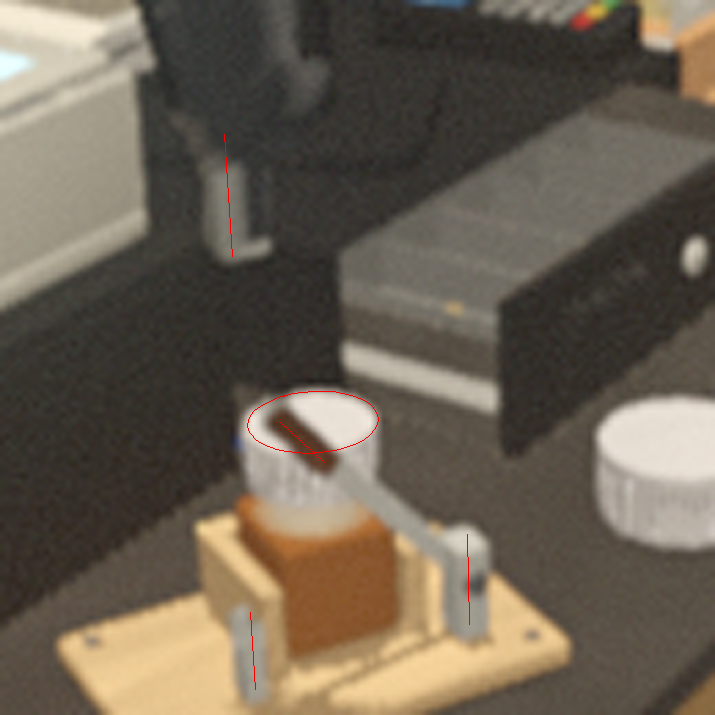

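View pics/top2.png

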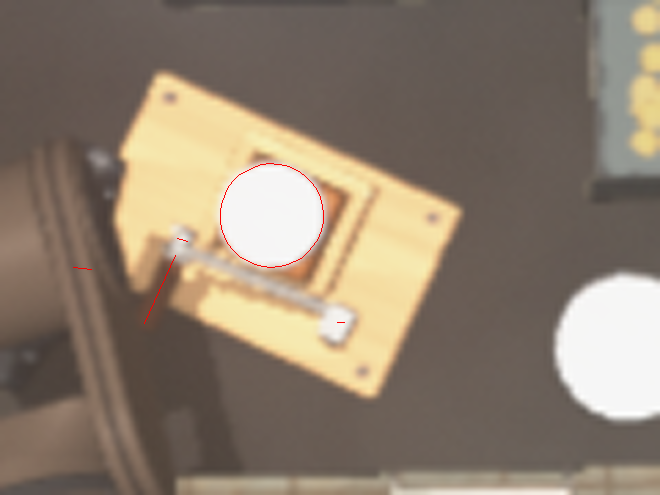

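The scene view shows the shut fingertips at (235,255) in the crop, matching the drawn TCP, and the bar still at about 0.85 rad. Next I come down above the grip.

Call:
send_rows:
  motion: [0,0.9,2.3,0,0,0,0.9,2.3,0,0,0,0,1.8,0,0,0,0,0,0,0]

```text
time: 4.2
eef_pos: [0.4621, 0.2193, 0.1686]
tcp_rot: [0.974, -0.224, 0.01, 0.0]
contact_force: [-0.1, 0.3, 0.2]
opening: -0.001
```

```bash
python3 -c "
from st import *
rep()
p,d=cams.read_camera('scene'); X=ctrl.get_state()['eef_pos']
draw('scene',p,(210,150,130,130),[np.array([X,X+[0,0,.05]])],'pics/scene3.png',5.5)"
```

```text
4.2 stand mm [-61.8  41.3 168.6] yaw -0.4527 tilt 0.0205 F [-0.1  0.3  0.2] M [-0.03 -0.02 -0.02] op -0.1 q6 0.707
```

View pics/scene3.png

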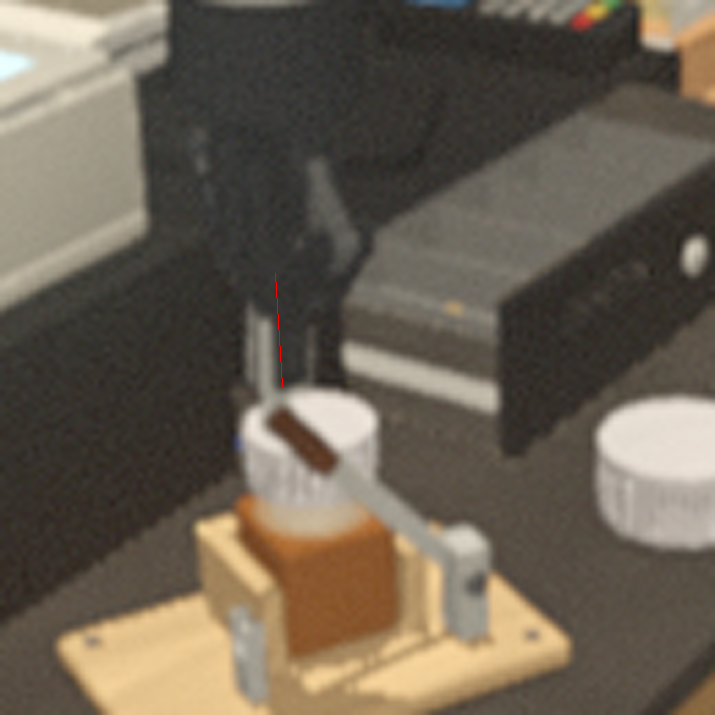

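Call:
send_rows:
  motion: [0,0.3,1.4,0,0,0,-0.7,0.8,0,0,0,-0.7,0.8,0,0,0,-0.6,0.8,0,0,0,-0.6,0.8,0,0,0,-0.4,0.9,0,0,0,0,0,0,0]

```text
time: 4.95
eef_pos: [0.4803, 0.246, 0.1147]
tcp_rot: [0.974, -0.225, 0.014, -0.002]
contact_force: [0.1, -0.1, 0.4]
opening: 0.003
```

```bash
python3 -c "
from st import *
rep()
p,d=cams.read_camera('scene'); X=ctrl.get_state()['eef_pos']
draw('scene',p,(210,150,130,130),[np.array([X,X+[0,0,.05]])],'pics/scene4.png',5.5)"
```

```text
4.95 stand mm [-57.3  73.3 114.7] yaw -0.4535 tilt 0.029 F [ 0.1 -0.1  0.4] M [0.03 0.06 0.04] op 0.3 q6 0.751
```

View pics/scene4.png

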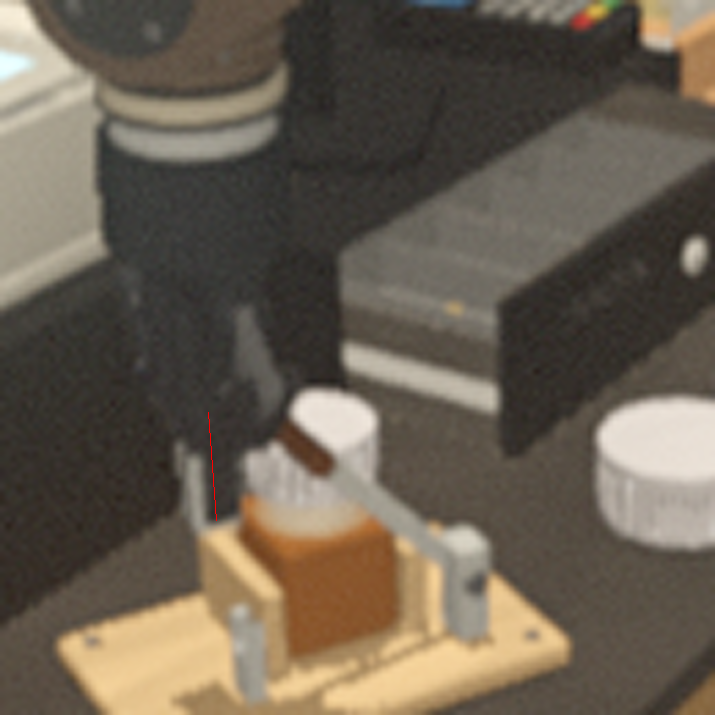

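The picture shows the fingertips at about (210,520), left of and below the grip at (305,447). They slid outward too fast and missed it, and the bar has not moved. I'll go back up and over, then press more steeply.

Call:
send_rows:
  motion: [0,0,-2.7,0,0,0,0,-2.7,0,0,-0.2,1.3,0,0,0,-0.2,1.3,0,0,0,0,1.0,0,0,0,0,0,0,0,0]

```text
time: 5.6
eef_pos: [0.4562, 0.2124, 0.1676]
tcp_rot: [0.974, -0.225, 0.013, -0.0]
contact_force: [-0.0, 1.4, -0.5]
opening: -0.002
```

```bash
python3 -c "
from st import *
rep()
p,d=cams.read_camera('scene'); X=ctrl.get_state()['eef_pos']
draw('scene',p,(210,150,130,130),[np.array([X,X+[0,0,.05]])]+model(.4995,.155,-.4555,.85)[-1:],'pics/scene5.png',5.5)
print(model(.4995,.155,-.4555,.85)[-1])"
```

```text
5.6 stand mm [-64.1  32.5 167.6] yaw -0.4531 tilt 0.0255 F [-0.   1.4 -0.5] M [ 0.02 -0.01 -0.04] op -0.2 q6 0.698
[[0.47767118 0.20477552 0.14342285]
 [0.44085149 0.22281189 0.14342285]]
```

View pics/scene5.png

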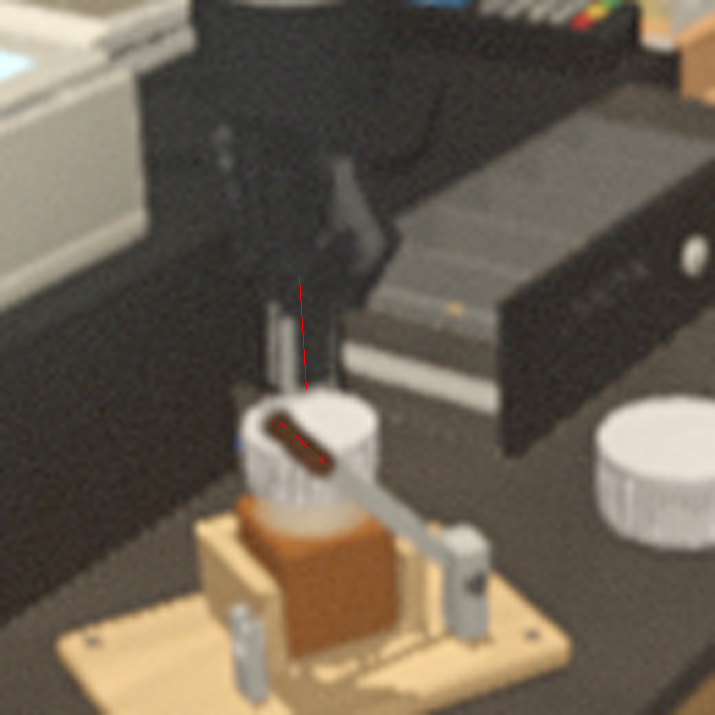

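Call:
send_rows:
  motion: [0,0,1.2,0,0,0,0,1.0,0,0,0,-0.3,0.8,0,0,0,0,0,0,0]

```text
time: 6.05
eef_pos: [0.4628, 0.2199, 0.1387]
tcp_rot: [0.974, -0.226, 0.017, -0.008]
contact_force: [-0.3, -0.4, 0.5]
opening: 0.0
```

```bash
python3 -c "
from st import *
rep()
p,d=cams.read_camera('scene'); X=ctrl.get_state()['eef_pos']
draw('scene',p,(210,150,130,130),[np.array([X,X+[0,0,.05]])]+model(.4995,.155,-.4555,.75)[-1:],'pics/scene6.png',5.5)"
```

```text
6.05 stand mm [-61.5  42.2 138.7] yaw -0.4573 tilt 0.0369 F [-0.3 -0.4  0.5] M [-0.02 -0.01  0.04] op 0.0 q6 0.703
```

View pics/scene6.png

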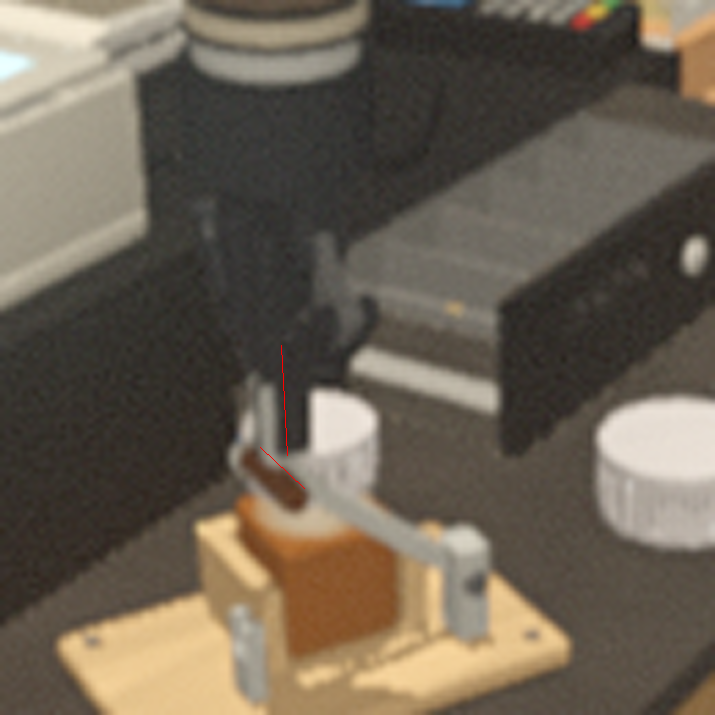

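The bar has moved down: the grip is now at about (273,478), roughly 0.66 rad. I'll keep following the arc.

Call:
send_rows:
  motion: [0,-0.8,0,0,0,0,0,0,0,0,0,-0.2,1.0,0,0,0,-0.2,1.0,0,0,0,0,0,0,0]

```text
time: 6.6
eef_pos: [0.4702, 0.2326, 0.1182]
tcp_rot: [0.974, -0.226, 0.017, -0.009]
contact_force: [0.8, -0.2, 0.5]
opening: -0.007
```

```bash
python3 -c "
from st import *
rep()
p,d=cams.read_camera('scene'); X=ctrl.get_state()['eef_pos']
draw('scene',p,(210,150,130,130),[np.array([X,X+[0,0,.05]])]+model(.4995,.155,-.4555,.5)[-1:],'pics/scene7.png',5.5)"
```

```text
6.6 stand mm [-60.4  56.8 118.2] yaw -0.4572 tilt 0.0389 F [ 0.8 -0.2  0.5] M [ 0.02 -0.02  0.  ] op -0.6 q6 0.723
```

View pics/scene7.png

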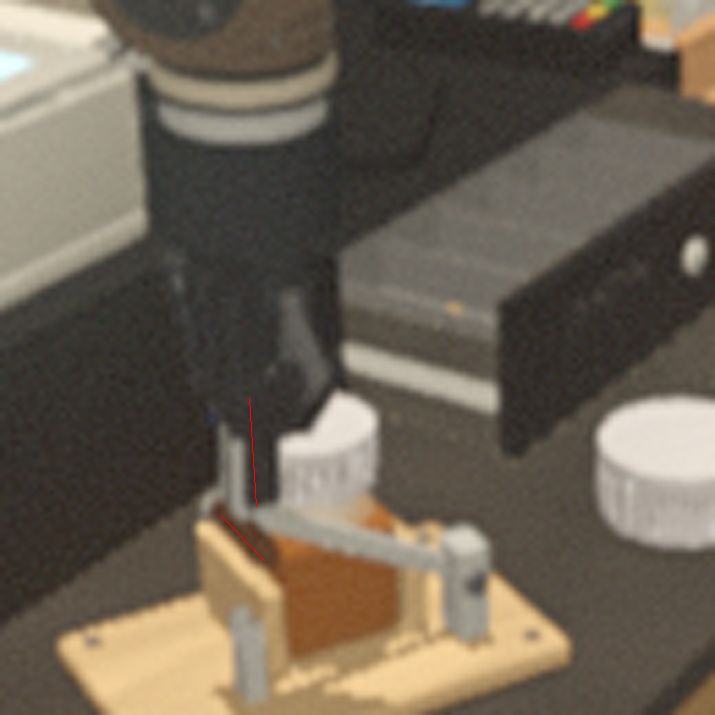

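The bar is at about 0.5 rad with the grip at (247,535). Same pattern again.

Call:
send_rows:
  motion: [-0.1,-0.9,0,0,0,0,0,0,0,0,0,-0.2,1.1,0,0,0,-0.2,1.1,0,0,0,0,0,0,0]

```text
time: 7.15
eef_pos: [0.476, 0.2455, 0.095]
tcp_rot: [0.974, -0.226, 0.017, -0.009]
contact_force: [-0.4, -0.1, -0.0]
opening: 0.001
```

```bash
python3 -c "
from st import *
rep()
p,d=cams.read_camera('scene'); X=ctrl.get_state()['eef_pos']
draw('scene',p,(210,150,130,130),[np.array([X,X+[0,0,.05]])]+model(.4995,.155,-.4555,.34)[-1:],'pics/scene8.png',5.5)"
```

```text
7.15 stand mm [-60.9  70.9  95. ] yaw -0.4572 tilt 0.0381 F [-0.4 -0.1 -0. ] M [ 0.   -0.02  0.02] op 0.1 q6 0.746
```

View pics/scene8.png

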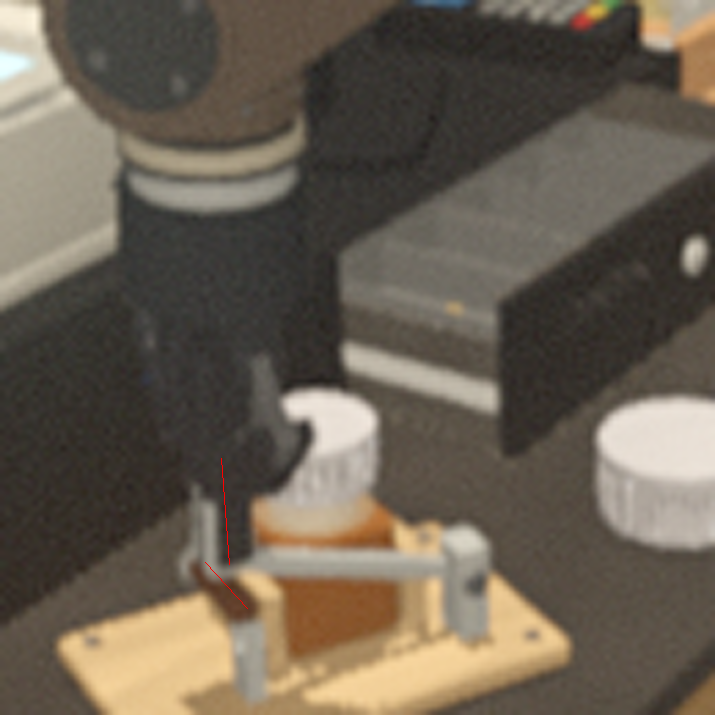

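Call:
send_rows:
  motion: [-0.1,-0.6,0,0,0,0,-0.1,1.1,0,0,0,-0.1,1.1,0,0,0,0,1.0,0,0,0,0,0.7,0,0,0,0,0,0,0]

```text
time: 7.8
eef_pos: [0.4799, 0.2538, 0.0525]
tcp_rot: [0.974, -0.226, 0.017, -0.008]
contact_force: [1.0, 0.9, 0.7]
opening: -0.001
```

```bash
python3 -c "
from st import *
rep()
p,d=cams.read_camera('scene'); X=ctrl.get_state()['eef_pos']
draw('scene',p,(210,150,130,130),[np.array([X,X+[0,0,.05]])]+model(.4995,.155,-.4555,.0)[-1:],'pics/scene9.png',5.5)"
```

```text
7.8 stand mm [-61.   80.1  52.5] yaw -0.4572 tilt 0.0369 F [1.  0.9 0.7] M [ 0.06 -0.08 -0.04] op -0.1 q6 0.76
```

View pics/scene9.png

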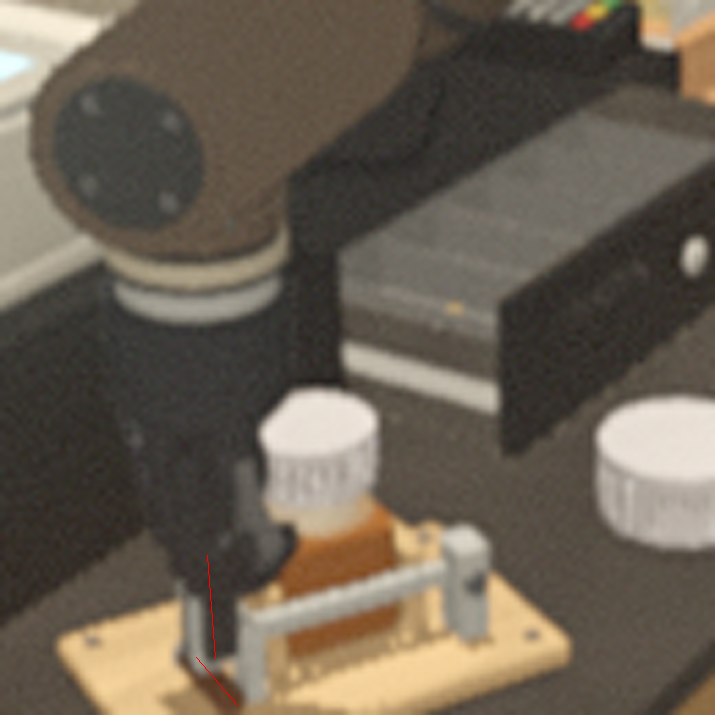

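Nearly down; I press on to the hard stop.

Call:
send_rows:
  motion: [0,0,0.5,0,0,0,0,0.5,0,0,0,0,0.5,0,0]

```text
time: 8.15
eef_pos: [0.4812, 0.254, 0.0477]
tcp_rot: [0.974, -0.226, 0.013, -0.005]
contact_force: [-18.6, -7.3, 37.6]
opening: 0.004
```

```bash
python3 -c "
from st import *
rep()"
```

```text
8.15 stand mm [-60.   80.9  47.7] yaw -0.4556 tilt 0.0283 F [-18.6  -7.3  37.6] M [-0.96  2.87  0.01] op 0.3 q6 0.76
```

The hard stop shows as 37 N at z = 47.7 mm. Next I rise, check the bar, then go over the cap.

Call:
send_rows:
  motion: [0,0,-1,0,0,0,0,-3.5,0,0,0,0,-4.0,0,0,0,0,-4.0,0,0,0,0,0,0,8.5]

```text
time: 8.65
eef_pos: [0.4769, 0.2526, 0.1781]
tcp_rot: [0.974, -0.226, 0.012, -0.004]
contact_force: [0.9, -0.4, 0.6]
opening: 0.156
```

```bash
python3 -c "
from st import *
rep()
p,d=cams.read_camera('scene')
draw('scene',p,(210,150,130,130),model(.4995,.155,-.4555,.0)[1:],'pics/scene10.png',5.5)"
```

```text
8.65 stand mm [-63.2  77.7 178.1] yaw -0.4553 tilt 0.0263 F [ 0.9 -0.4  0.6] M [-0.02 -0.05  0.01] op 13.3 q6 0.759
```

View pics/scene10.png

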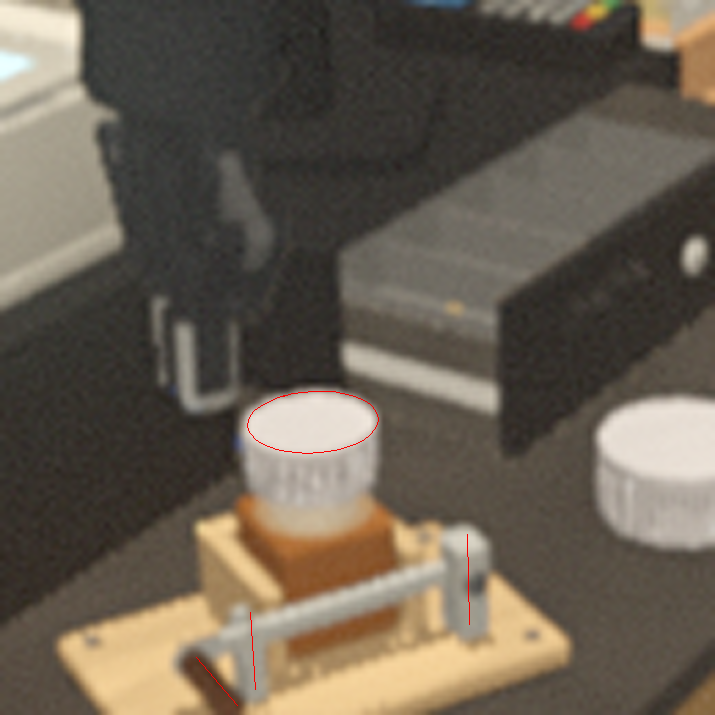

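The bar is fully down and seated in the fork, matching the model at 0. Now over the cap with the gripper open.

Call:
send_rows:
  motion: [2.0,2.5,0,0,8.5,2.0,2.5,0,0,8.5,1.9,2.3,0,0,8.5,0,0,0,0,8.5,0,0,0,0,8.5]

```text
time: 9.2
eef_pos: [0.4918, 0.1571, 0.1672]
tcp_rot: [0.974, -0.225, 0.004, -0.0]
contact_force: [0.3, 0.5, 0.4]
opening: 0.992
```

```bash
python3 -c "
from st import *
rep()
print(R.from_quat(ctrl.get_state()['tcp_rot']).as_matrix()[:,2])"
```

```text
9.2 stand mm [ -7.8  -1.5 167.2] yaw -0.4533 tilt 0.0086 F [0.3 0.5 0.4] M [ 0.02 -0.02 -0.02] op 84.7 q6 0.568
[ 0.00848597 -0.00140359 -0.99996301]
```

Call:
send_rows:
  motion: [0.7,-0.1,0.5,0,8.5,0,0,1.0,0,8.5,0,0,1.0,0,8.5,0,0,0,0,8.5]

```text
time: 9.6
eef_pos: [0.497, 0.1569, 0.137]
tcp_rot: [0.975, -0.223, 0.002, 0.0]
contact_force: [0.7, 0.5, 0.2]
opening: 0.998
```

```bash
python3 -c "
from st import *
rep()
print(R.from_quat(ctrl.get_state()['tcp_rot']).as_matrix()[:,2])
p,d=cams.read_camera('scene'); X=ctrl.get_state()['eef_pos']
draw('scene',p,(210,150,130,130),model(.4995,.155,-.4555,.0)[1:2]+[np.array([X,X+[0,0,.05]])],'pics/scene11.png',5.5)"
```

```text
9.6 stand mm [ -3.1   0.6 137. ] yaw -0.4504 tilt 0.0033 F [0.7 0.5 0.2] M [-0.02 -0.02 -0.06] op 85.2 q6 0.563
[ 0.00300633 -0.00143602 -0.99999445]
```

View pics/scene11.png

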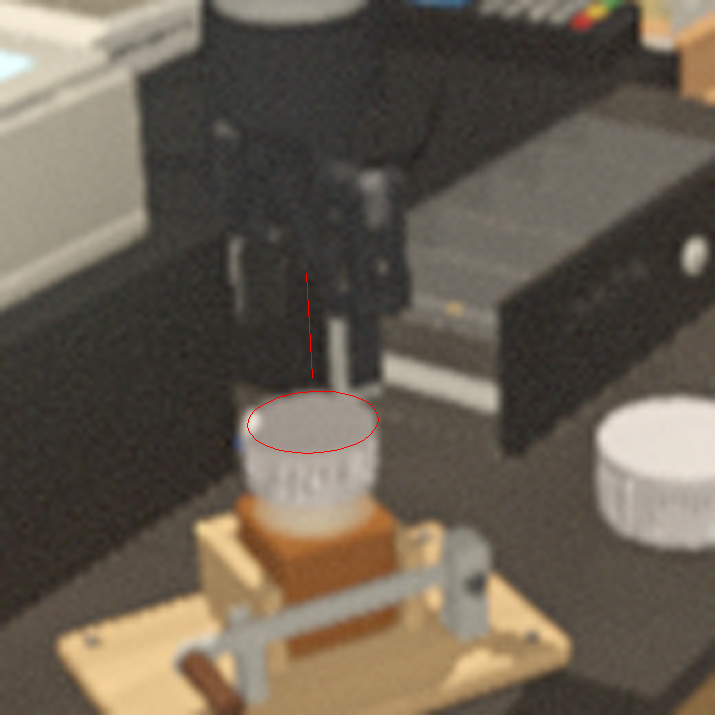

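Call:
send_rows:
  motion: [0.3,0.1,1.3,0,8.5,0,0,1.3,0,8.5,0,0,1.3,0,8.5,0,0,0.9,0,8.5,0,0,0,0,8.5]

```text
time: 10.15
eef_pos: [0.4996, 0.1551, 0.0852]
tcp_rot: [0.975, -0.223, 0.002, 0.0]
contact_force: [0.3, -0.1, 0.1]
opening: 0.995
```

```bash
python3 -c "
from st import *
rep()
print(R.from_quat(ctrl.get_state()['tcp_rot']).as_matrix()[:,2])
p,d=cams.read_camera('scene'); X=ctrl.get_state()['eef_pos']
draw('scene',p,(210,150,130,130),[],'pics/scene12.png',5.5)"
```

```text
10.15 stand mm [ 0.   0.1 85.2] yaw -0.4493 tilt 0.0038 F [ 0.3 -0.1  0.1] M [-0.02  0.01  0.01] op 84.9 q6 0.558
[ 0.00356268 -0.00131417 -0.99999279]
```

View pics/scene12.png

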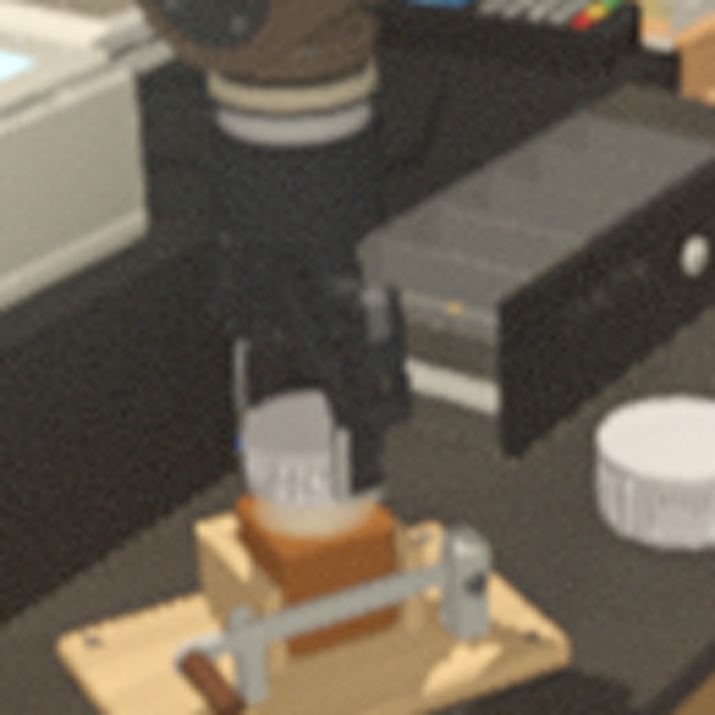

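The fingers straddle the cap, centred within about 1 mm. Closing.

Call:
send_rows:
  motion: [0,0,0.1,0,5.0,0,0,0,0,5.0,0,0,0,0,5.0,0,0,0,0,5.0,0,0,0,0,5.0]
  grip_force: 80

```text
time: 10.7
eef_pos: [0.4999, 0.1554, 0.0859]
tcp_rot: [0.975, -0.223, 0.002, -0.0]
contact_force: [-0.7, 0.0, -1.5]
opening: 0.66
```

```bash
python3 -c "
from st import *
rep()
print(R.from_quat(ctrl.get_state()['tcp_rot']).as_matrix()[:,2])"
```

```text
10.7 stand mm [ 0.1  0.6 85.9] yaw -0.4493 tilt 0.0044 F [-0.7  0.  -1.5] M [0.02 0.01 0.  ] op 56.4 q6 0.558
[ 4.37445496e-03 -7.00907190e-04 -9.99990186e-01]
```

Held at about 57 mm. Unscrewing: negative spin, anticlockwise from above.

Call:
send_rows:
  motion: [0,0,0,-0.1,5.0,0,0,0,-0.1,5.0,0,0,0,-0.1,5.0,0,0,0,0,5.0]

```text
time: 11.1
eef_pos: [0.5, 0.1563, 0.0862]
tcp_rot: [0.997, -0.072, 0.003, -0.001]
contact_force: [0.5, 0.1, -1.2]
opening: 0.663
```

```bash
python3 -c "
from st import *
rep()
p,d=cams.read_camera('scene'); X=ctrl.get_state()['eef_pos']
draw('scene',p,(210,150,130,130),[],'pics/scene13.png',5.5)"
```

```text
11.1 stand mm [-0.1  1.4 86.2] yaw -0.1437 tilt 0.0062 F [ 0.5  0.1 -1.2] M [0.06 0.04 0.08] op 56.6 q6 0.251
```

View pics/scene13.png

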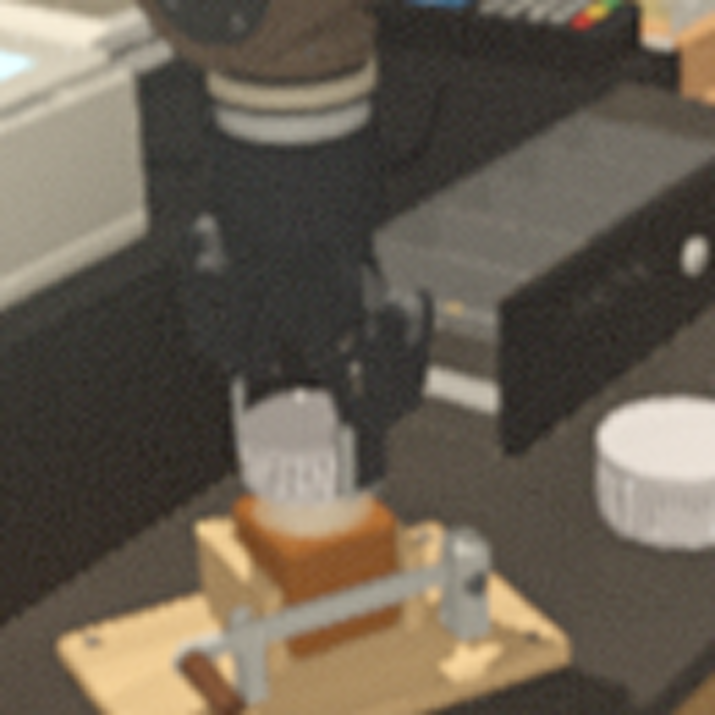

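Call:
send_rows:
  motion: [0,0,0,-0.11,5.0,0,0,0,-0.11,5.0,0,0,0,-0.11,5.0,0,0,0,-0.11,5.0]

```text
time: 11.55
eef_pos: [0.5006, 0.1573, 0.0867]
tcp_rot: [0.989, 0.148, 0.004, -0.002]
contact_force: [-1.5, 1.0, 0.1]
opening: 0.663
```

```bash
python3 -c "
from st import *
rep()"
```

```text
11.55 stand mm [-0.   2.6 86.7] yaw 0.2962 tilt 0.0095 F [-1.5  1.   0.1] M [ 0.22  0.19 -0.25] op 56.6 q6 -0.191
```

Call:
send_rows:
  motion: [-0.1,0.1,0,-0.12,5.0,0,0.1,0,-0.12,5.0,0,0,0,-0.12,5.0,0,0,0,-0.12,5.0,0,0,0,0,5.0]

```text
time: 12.05
eef_pos: [0.5005, 0.1569, 0.088]
tcp_rot: [0.924, 0.381, 0.005, -0.003]
contact_force: [-0.9, 0.4, -1.3]
opening: 0.662
```

```bash
python3 -c "
from st import *
rep()
p,d=cams.read_camera('scene'); X=ctrl.get_state()['eef_pos']
draw('scene',p,(210,150,130,130),[],'pics/scene14.png',5.5)"
```

```text
12.05 stand mm [ 0.   2.2 88. ] yaw 0.7823 tilt 0.0129 F [-0.9  0.4 -1.3] M [0.01 0.17 0.01] op 56.5 q6 -0.684
```

View pics/scene14.png

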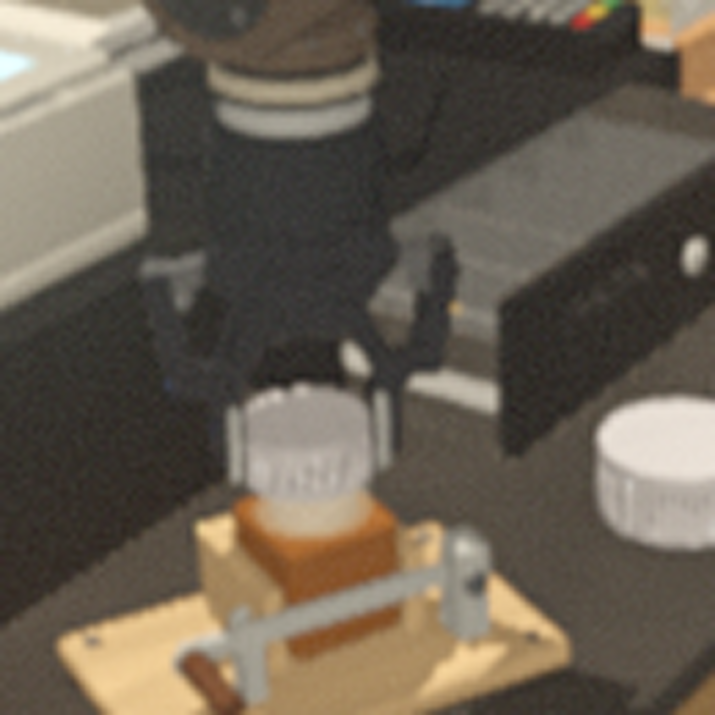

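Turned 1.23 rad and the tool rose about 2 mm with the thread. I lift a little, then check.

Call:
send_rows:
  motion: [0,0,-0.4,0,5.0,0,0,-0.4,0,5.0,0,0,0,0,5.0]

```text
time: 12.4
eef_pos: [0.5, 0.1567, 0.0962]
tcp_rot: [0.926, 0.377, 0.005, -0.004]
contact_force: [-1.3, -0.3, -0.4]
opening: 0.661
```

```bash
python3 -c "
from st import *
rep()
p,d=cams.read_camera('scene'); X=ctrl.get_state()['eef_pos']
draw('scene',p,(210,150,130,130),[],'pics/scene15.png',5.5)"
```

```text
12.4 stand mm [-0.3  1.7 96.2] yaw 0.7741 tilt 0.012 F [-1.3 -0.3 -0.4] M [0.02 0.21 0.03] op 56.5 q6 -0.675
```

View pics/scene15.png

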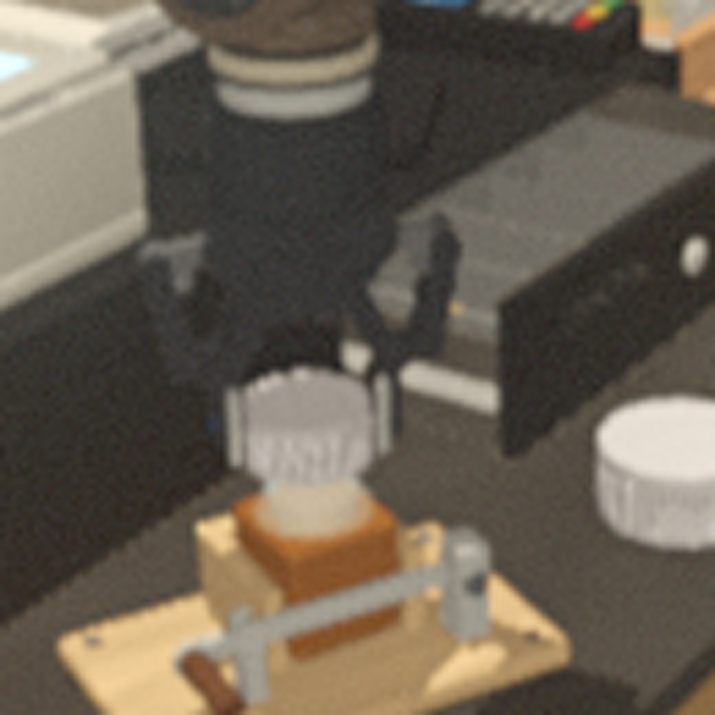

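The cap is coming off. The neck shows at (310,505) and the jar has stayed in place. Lifting to about 25 mm clear.

Call:
send_rows:
  motion: [0,0,-0.9,0,5.0,0,0,-0.9,0,5.0,0,0,-0.9,0,5.0,0,0,-0.7,0,5.0,0,0,0,0,5.0,0,0,0,0,5.0]

```text
time: 13.05
eef_pos: [0.5024, 0.1562, 0.1359]
tcp_rot: [0.926, 0.377, 0.009, -0.002]
contact_force: [0.7, -0.8, -1.8]
opening: 0.658
```

```bash
python3 -c "
from st import *
rep()
for n,b in(('scene',(210,150,130,130)),('top',(180,190,120,90))):
  p,d=cams.read_camera(n); X=ctrl.get_state()['eef_pos']
  draw(n,p,b,[],f'pics/{n}16.png',5.5)
p,d=cams.read_camera('scene'); W=pts('scene',d)
for t in('cap','jar','jar_mouth'):
  for r in spotter.trace(t,'scene')[:3]:
    m=r['mask']&(d>0); q=W[m]; print(t,round(r['conf'],2),r['bbox'],np.round(np.median(q,0),3),np.round(np.percentile(q[:,2],[3,97]),3))
rep()"
```

```text
13.05 stand mm [  2.1   2.4 135.9] yaw 0.7728 tilt 0.0176 F [ 0.7 -0.8 -1.8] M [ 0.   -0.05 -0.01] op 56.2 q6 -0.674
cap 0.86 [318.9, 225.1, 29.9, 23.7] [ 0.412 -0.02   0.034] [-0.001  0.038]
cap 0.84 [255.2, 204.0, 18.6, 22.4] [0.492 0.172 0.16 ] [0.139 0.164]
jar 0.7 [364.3, 169.5, 36.5, 38.5] [ 0.391 -0.31   0.075] [0.004 0.11 ]
jar_mouth 0.57 [253.8, 222.8, 28.3, 46.6] [0.483 0.174 0.072] [0.017 0.112]
13.35 stand mm [  1.6   2.1 134.9] yaw 0.7728 tilt 0.016 F [ 0.4 -0.2 -1.3] M [-0.06  0.   -0.  ] op 56.4 q6 -0.674
```

View pics/scene16.png

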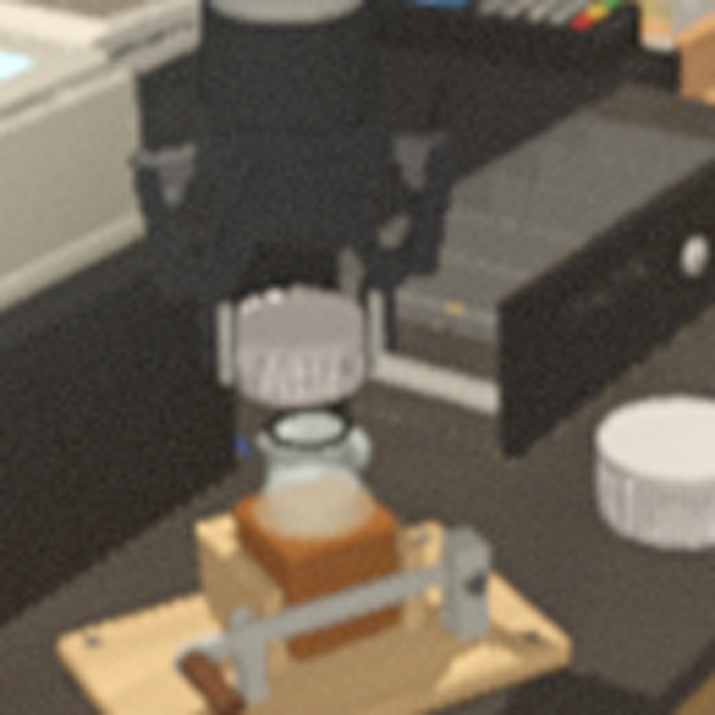

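The cap is held level at (300,345) with its lower edge at about 138 mm. The rim is at about 111 mm, so it is roughly 26 mm clear. The jar is seated and the bar is down in the fork. Handing in.

```bash
python3 -c "
from plant import workorder
print(workorder.sign_off())
from st import rep
rep()"
```

```text
the job is handed in; nothing more can be done
None
the job is handed in; nothing more can be done
```

The jar is open and the job is handed in at about 13.4 s. I pressed the steel bar down to its hard stop, turned the cap about 1.23 rad anticlockwise at 80 N grip, and lifted it straight off.

**Last checks:**
- **Cap:** it is held at 56 mm opening, tilted about 0.016 rad (0.9°). Its lower edge is at about 138 mm against a rim at about 111 mm, so it is roughly 26 mm clear of the mouth.
- **Jar and bar:** the last scene picture shows the jar seated in its stand and the bar level in the fork.
- **Bystanders:** the fingers came down only at the stand, and nothing in the pictures I looked at had shifted. I did not re-measure the other things at the end.

**What did not go as planned:**
- **Missed press:** my first try at the bar slid off the outer side of the grip without touching anything. I came back over it and finished in small steps.
- **Force at the stop:** the push there reached 37.6 N vertically, about 43 N in all. This was fingertip contact on the grip, not the gripper's body, and well under the 120 N wrist limit.
- **Off centre:** the tool ended about 2–3 mm off the jar's axis.
- **Network miss:** in the last look the network asked for the jar reported something else. I relied on the picture and on its jar mouth result instead.

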